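# Set the brew-drive cam against its sprung plunger

## Robot

A 7-joint arm with a two-finger parallel gripper is mounted at the origin on the work surface. World frame = base frame: x ahead of the robot, y to its left, z up, the work surface at z = 0. Lengths are in m, angles in rad, forces in N, time in s.
With the tool pointing down it reaches from about 0.4 to 0.875 m from the base axis. Payload 6.5 kg.
Tool frame: the origin (TCP) lies on the centre line of the jaws, within the pads' length; the fingertips stand 22 mm ahead of it and the grasp point (between the pads) lies 3 mm ahead of it; z points along the fingers, y is the line along which they close (so a half turn about z gives the same grasp; the last joint's range is limited). The gripper opens to 88 mm and grips with 3 to 60 N. Pads are 18 mm wide; open, the fingers measure 123 mm over their backs; the gripper's body (75 mm by 187 mm) begins 45 mm behind the grasp point.
Start: joints at [1.116, 0.536, -0.004, 1.538, 0.003, 1.067, -0.071], TCP at [0.246, -0.601, 0.261] pointing down, gripper open.
Joint ranges: [-2.7, 2.7], [-0.37, 2.16], [-1.27, 1.26], [0.24, 2.4], [-1.31, 4.45], [0.19, 1.91], [-2.76, 2.76]. Speed limits (rad/s): [2.39, 2.39, 3.14, 3.14, 3.14, 3.14, 3.14].

## Interface

Orientations are given as [roll, pitch, yaw] about the fixed x, y, z axes, in that order (R = Rz(yaw) Ry(pitch) Rx(roll)).
In Python, from workcell import telemetry, imaging, r gives the robot as it stands.
- The arm moves only by the tool drive_tool, never from a script. Its argument "increments" is a list of rows, each an object with "offset": the shift along the world's x, y, z in mm, a list of three; "angular": the turn, a rotation vector about the world's x, y, z in degrees, a list of three. In form: [{"offset": [x, y, z], "angular": [wx, wy, wz]}, ...]. A call has 1 to 10 rows; each row shifts and turns the commanded pose from where the row before left it; what a row does not reach is not made up. A row lasts 1/12 s, in which the tool goes at most 41.7 mm and 7.16 degrees, less where a joint would pass 70% of its speed; a pose out of reach is approached as far as the arm can. A call is refused whole if a number of a shift passes 41.7 or a number of a turn 7.16, either way. A call with a gripper value outside its range is refused whole. "jaw" is the closure, from -1 (fully open) to 1 (shut), set as the call begins (left out, the last holds). The fingers move at their own pace and stop on an object; the grip force is fixed at half the most. Time passes only in rows, so rows that do not move let the fingers close. It gives the time, the measured TCP pose, the force, the opening and the grip force at its end, in the units of the state.
- telemetry.get_obs(): the state, without advancing time (a new reading comes with each control period).
- imaging.grab_frame(name): name is "side" or "top" or "wrist"; returns the picture (420x560x3 uint8, blue, green, red); there is no depth.
- imaging.camera_params(name): a dict with "intrinsics" (3x3 intrinsics, pixels), "pose" (4x4, takes a point from camera to world coordinates). Camera axes: x right, y down, z forward; pixel columns grow to the right and rows downward; lengths in m; the calibration is good to about 2 mm. A picture is of the moment at which its call begins: read the wrist's pose just before it. camera_params takes no time and is no camera call; for the wrist camera it gives the pose at the moment of the call.
- r.finish_job(): hands the job in; it is judged then, once.
Trained networks look in the newest picture that a camera, given by its name, has taken for a name from the list of things; names that differ only in an ending like _2 or _b are one class to them, and where a whole thing is asked for, a point or a joint stands for the part that bears it (a point fixed in the world has none). Each returns a list of dicts, best first, with "confidence" (0 to 1); they miss things now and then, are a little off and sometimes report something else, mostly with a low value. They report only what shows in the picture. A call takes as long as a camera call.
- imaging.regions_of(camera, thing): "mask" (420x560 bool, what is visible of it) and "bbox" ([left, top, right, bottom] as shares, 0 to 1, of the picture: columns of its width, rows of its height, round what is visible of it).
- imaging.place_of(camera, thing): "xy" ([column, row] as shares, 0 to 1, of the picture: columns of its width, rows of its height: a listed point, or the origin of a listed thing).
The state is a dict: "t": time; "joints": joint angles; "joint_velocities": joint speeds; "tau": joint torques, N m; "tool_pos": TCP position; "tcp_rot": TCP orientation; "wrist_force": force on the tool from outside, world axes, zero at the start; "torque": the same for the moment, N m; "gripper_width": opening from 0.0 (shut) to 1.0 (fully open); "grip_force": force on a finger pad.
Only numpy, scipy, OpenCV 4.12 (cv2) and the standard library are available. Lean on these libraries where they do the work, as an engineer would, in place of code of your own. Each camera call takes 0.05 s, during which the arm holds its last target. There are 200 camera calls.

## Task

On the coffee-machine repair bench, turn the cam of the brew-drive test stand by the pegs of its three-armed handwheel until the cam's nose points straight at the sprung plunger and holds it fully pushed in; either way round will do. The bridge over the spindle stops the hand, so let go and take another peg on the way. Leave the cam like that, let go of it, and do not shift the two small parts lying on the stand or the screwdriver and hammer beside it.

Things in the scene. Friction and masses are not known exactly. Their poses are not given: they have to be found in the camera images.
- stand: Test stand screwed to the bench: grey-painted steel base plate 250 mm (x) by 330 mm (y), 12 mm thick. Origin: on the cam's spindle axis, at bench level (underside of the plate, which reaches from x = -115 to +135 mm). z up; +x points from the spindle to the plunger, away from the robot within 0.35 rad.
- bridge (a point): Middle of the top of the steel bridge, over the spindle axis: a bar 24 mm wide (stand's x), 316 mm long (stand's y), underside 92 and top 100 mm above the bench (screw heads to 106), on posts of 18 mm diameter at y = +-146 mm. Handwheel arms and pegs pass under it, a gripper holding a peg does not; hold pegs only where their centre is 40 mm or more from its middle line.
- cam (a joint): Turn of the cam and its handwheel on the upright spindle, rad, anticlockwise from above. 0: nose along the stand's -x, straight away from the plunger; +3.14 or -3.14: high point squarely on the plunger. Stops at +-4.5; starts within +-0.5. Friction 0.12 N m: it stays where left, but the plunger may turn it back if the nose is over 0.3 rad off. Needs up to 6 N at a peg.
- plunger (a joint): How far the sprung plunger is pushed in, along the stand's +x, m. 0: fully out, sprung against its stop. The cam's high point pushes it in by 0.017; the nose starts to push about 1 rad before that. The spring gives 4 N at 0 and about 11 N at 0.017.
- plunger_face (a point): Top middle of the plunger's flat steel face: a plate 72 mm wide, 20 mm high, 10 mm thick, 15 to 35 mm above the bench, on a brass rod through a dark housing block 36 mm high. With the plunger out the face is at x = 31 mm in the stand's frame.
- nose_tip (a point): Tip of the cam's nose at the cam's upper face, 48 mm from the spindle axis, 34 mm above the bench. The cam is a pear-shaped steel disc 16 to 34 mm above the bench: round body of 30 mm radius, nose rounded to 12 mm radius. The nose lies midway between the arms of peg1 and peg2.
- peg0 (a point): Peg of the handwheel opposite the nose (at the stand's +x when cam = 0). Three flat arms, 14 mm wide, 41 to 51 mm above the bench, 120 degrees apart, each carry 85 mm from the spindle axis an upright fixed round black peg, 16 mm diameter, 51 to 87 mm above the bench. Point: on its axis, 75 mm above the bench. It can turn between fingers that keep their direction.
- peg1 (a point): The same point on the second peg, 120 degrees anticlockwise (seen from above) from peg0.
- peg2 (a point): The same point on the third peg, 120 degrees clockwise from peg0.
- spacer: Bystander: steel ring, 28 mm diameter, 10 mm high, lying on the stand's base plate at its near right corner. Origin under its centre.
- end_cap: Bystander: black plastic cap, 26 mm diameter, 14 mm high, on the base plate at its near left corner. Origin under its centre.
- screwdriver: Bystander: screwdriver lying on the bench to the right of the stand.
- hammer: Bystander: small hammer lying on the bench to the left of the stand.

How it is judged:
At the end, for the whole second after the job is handed in: The cam's nose points at the plunger to within about 12 degrees (0.22 rad) either side, the plunger is pushed in at least 15 of its 17 mm, and the cam is at rest and let go ((value of joint cam between 2.92 and 3.36 rad or value of joint cam between -3.36 and -2.92 rad) and value of joint plunger above 0.015 m and velocity of joint cam between -0.05 and 0.05 rad/s); the robot touches nothing.
It fails at once if a small part on the stand, or the screwdriver or hammer beside it, is shifted by more than 30 mm (distance of any of spacer, end_cap, screwdriver, hammer from where it was at the start of the episode above 0.03 m).
It also fails if it takes over 51 s, if anything falls off the work surface, if the arm or the gripper's body presses on something with over 40 N, if the wrist force passes 120 N, or if a joint passes its speed limit or range.

## Working session

There is one attempt and no reset: what is moved stays moved. The work goes in short steps, Python scripts to look and compute and a tool call to move; the robot and the scene stay as the last step left them, time stands still between calls to the robot, and variables do not carry over. Pictures are saved under pics/ and viewed, at most 10 in all, crops included, and the job is handed in when it is done.

Besides the shell and the picture viewer there is one more tool, called after "Request:" in YAML: its name, and indented under it one key for each argument. drive_tool: Moves the arm, as the interface text tells. Its arguments: {"type":"object","properties":{"increments":{"type":"array","items":{"type":"object","properties":{"offset":{"type":"array","items":{"type":"number"}},"angular":{"type":"array","items":{"type":"number"}}}}},"jaw":{"type":"number"}},"required":["increments"]}

```bash
mkdir -p pics; ls; cat > h.py <<'E'
from workcell import telemetry, imaging, r
import numpy as np, cv2
def px(cam,thing):
    L=imaging.place_of(cam,thing)
    return [(np.array(d["xy"])*[560,420],d["confidence"]) for d in L[:2]]
def ray(cam,uv):
    p=imaging.camera_params(cam);K=np.array(p["intrinsics"]);T=np.array(p["pose"])
    d=T[:3,:3]@np.linalg.solve(K,[uv[0],uv[1],1]);return T[:3,3],d
def at_z(cam,uv,z):
    o,d=ray(cam,uv);return o+d*(z-o[2])/d[2]
E
python3 - <<'E'
from h import *
Z=dict(bridge=.1,plunger_face=.035,nose_tip=.034,peg0=.075,peg1=.075,peg2=.075,spacer=0.012,end_cap=0.012,screwdriver=0,hammer=0,stand=0)
ims=[]
for c in("top","side"):
    im=imaging.grab_frame(c);cv2.imwrite(f"pics/{c}0.png",im)
    for k,z in Z.items():
        for uv,cf in px(c,k): print(c,k,uv.round(),round(cf,2),at_z(c,uv,z).round(3))
print(telemetry.get_obs())
E
```

```text
pics
top bridge [327. 241.] 0.8 [ 0.561 -0.027  0.1  ]
top plunger_face [323. 228.] 0.73 [ 0.598 -0.018  0.035]
top nose_tip [315. 266.] 0.71 [ 0.514 -0.017  0.034]
top peg0 [333. 205.] 0.84 [ 0.644 -0.027  0.075]
top peg0 [353. 270.] 0.71 [ 0.517 -0.093  0.075]
top peg1 [333. 205.] 0.84 [ 0.644 -0.027  0.075]
top peg1 [353. 270.] 0.71 [ 0.517 -0.093  0.075]
top peg2 [333. 205.] 0.84 [ 0.644 -0.027  0.075]
top peg2 [353. 270.] 0.71 [ 0.517 -0.093  0.075]
top spacer [373. 287.] 0.42 [ 0.498 -0.151  0.012]
top end_cap [252. 272.] 0.46 [0.474 0.114 0.012]
top screwdriver [425. 270.] 0.97 [ 0.561 -0.26   0.   ]
top hammer [206. 228.] 0.67 [0.548 0.241 0.   ]
top hammer [320. 244.] 0.63 [ 0.568 -0.021  0.   ]
side bridge [311. 194.] 0.57 [ 0.575 -0.029  0.1  ]
side plunger_face [300. 217.] 0.43 [ 0.591 -0.016  0.035]
side nose_tip [327. 231.] 0.66 [ 0.52  -0.018  0.034]
side peg0 [349. 201.] 0.96 [ 0.517 -0.091  0.075]
side peg0 [303. 236.] 0.93 [0.523 0.062 0.075]
side peg1 [349. 201.] 0.96 [ 0.517 -0.091  0.075]
side peg1 [303. 236.] 0.93 [0.523 0.062 0.075]
side peg2 [349. 201.] 0.96 [
[... 405 characters left out ...]
([ 1.11576831,  0.53643722, -0.00443142,  1.53790432,  0.00259778,
        1.06724661, -0.07120596]), 'joint_velocities': array([-5.95574906e-05, -1.31754802e-03, -1.09918557e-03, -1.00482036e-03,
        1.66378823e-03, -1.34692674e-03, -2.65915347e-04]), 'tau': array([ 7.75215922e-04, -5.70901895e+01,  9.90433954e-01, -2.51914430e+01,
       -5.62476763e-02,  1.09109600e-02,  2.78416957e-05]), 'tool_pos': array([ 0.24643841, -0.60147423,  0.26068976]), 'tcp_rot': array([3.14158170e+00, 9.80063509e-06, 3.88884519e-01]), 'wrist_force': array([-0.15177429, -0.52282589,  0.14355245]), 'torque': array([ 0.02483129, -0.00466789,  0.01003771]), 'grip_force': 0.0, 'gripper_width': 1.0007534817015}
```

```bash
python3 - <<'E'
from h import *
im=cv2.imread("pics/top0.png")[150:330,170:450]
cv2.imwrite("pics/top0c.png",cv2.resize(im,(784,504),interpolation=cv2.INTER_CUBIC))
# spread of peg set -> centre, from circle of 85 mm through three pegs
P=np.array([[.644,-.027],[.517,-.092],[.523,.062]]);c=P.mean(0);d=P-c
print(c,np.hypot(*d.T),np.degrees(np.arctan2(d[:,1],d[:,0])))
E
```

```text
[ 0.56133333 -0.019     ] [0.08305286 0.08540752 0.08961275] [  -5.52754015 -121.27055831  115.32590143]
```

View pics/top0c.png

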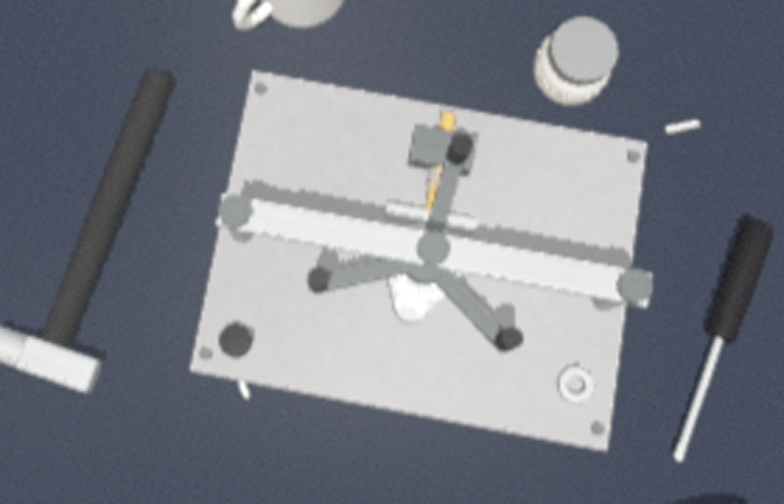

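The top view, with the robot at the bottom, shows peg0 on the far side at crop (459,148), peg1 on the near left at (319,278) and peg2 on the near right at (508,338). The nose is at (412,315), the end cap at (236,340) and the spacer at (575,383). Next I'll work out the stand's yaw.

```bash
python3 - <<'E'
from h import *
f=lambda u,v,z:at_z("top",(170+u/2.8,150+v/2.8),z)[:2]
for n,(a,b,z) in dict(posts=((632,287),(235,210),.106),farEdge=((647,142),(252,71),.012),nearEdge=((607,450),(191,373),.012)).items():
    A,B=f(*a,z),f(*b,z);d=B-A;print(n,A,B,(A+B)/2,np.hypot(*d),"yaw",np.degrees(np.arctan2(-d[0],d[1])))
for n,(u,v) in dict(peg0=(459,143),peg1=(318,272),peg2=(508,332)).items(): print(n,f(u,v,.087))
E
```

```text
posts [ 0.5667588  -0.16475934] [0.56039594 0.12423731] [ 0.56357737 -0.02026101] 0.2890666808724717 yaw 1.2612820944241052
farEdge [ 0.70357943 -0.18181471] [0.69336509 0.14721762] [ 0.69847226 -0.01729854] 0.3291908333574318 yaw 1.778095349559668
nearEdge [ 0.4547527  -0.18869054] [0.44287811 0.13812371] [ 0.44881541 -0.02528341] 0.3270299064649106 yaw 2.0808910545825405
peg0 [ 0.64936339 -0.02608197]
peg1 [0.53176406 0.05645893]
peg2 [ 0.51865019 -0.08694082]
```

Request:
drive_tool:
  increments:
    - {"offset": [10, 35, 0], "angular": [0, 0, -3]}
    - {"offset": [10, 35, 0], "angular": [0, 0, -3]}
    - {"offset": [10, 35, 0], "angular": [0, 0, -3]}
    - {"offset": [10, 35, 0], "angular": [0, 0, -3]}
    - {"offset": [10, 35, 0], "angular": [0, 0, -3]}
    - {"offset": [10, 35, 0], "angular": [0, 0, -3]}
    - {"offset": [10, 35, 0], "angular": [0, 0, -3]}
    - {"offset": [10, 35, 0], "angular": [0, 0, -3]}
    - {"offset": [10, 35, 0], "angular": [0, 0, -3]}
    - {"offset": [10, 35, 0], "angular": [0, 0, -3]}

```text
t: 2.03
tool_pos: [0.3466, -0.2499, 0.261]
tcp_rot: [3.141, -0.001, -0.138]
wrist_force: [0.3, -0.4, -0.7]
gripper_width: 1.002
grip_force: 0.0
```

Request:
drive_tool:
  increments:
    - {"offset": [30, 30, 0], "angular": [0, 0, 2]}
    - {"offset": [30, 30, 0], "angular": [0, 0, 2]}
    - {"offset": [30, 30, 0], "angular": [0, 0, 2]}
    - {"offset": [30, 30, 0], "angular": [0, 0, 2]}
    - {"offset": [30, 30, 0], "angular": [0, 0, 1.9]}
    - {"offset": [20, 10, 0]}
    - {"offset": [0, 0, 0]}
    - {"offset": [0, 0, 0]}

```text
invalid input at $.increments[5]: expected keys offset, angular
```

```bash
cat > look.py <<'E'
from h import *
import sys
print(telemetry.get_obs()["joints"].round(2))
im=imaging.grab_frame("wrist");cv2.imwrite(f"pics/{sys.argv[1]}.png",im)
for k,z in dict(peg0=.075,nose_tip=.034,bridge=.1,plunger_face=.035).items():
    for d in imaging.place_of("wrist",k)[:3]:
        uv=np.array(d["xy"])*[560,420];print("wrist",k,uv.round(),round(d["confidence"],2),at_z("wrist",uv,z).round(3))
E
python3 look.py w1
```

```text
[ 0.59  0.16 -0.08  2.09  0.02  0.89 -1.2 ]
wrist peg0 [52. 17.] 0.86 [ 0.514 -0.085  0.075]
wrist nose_tip [ 3. 37.] 0.85 [ 0.514 -0.014  0.034]
```

View pics/w1.png

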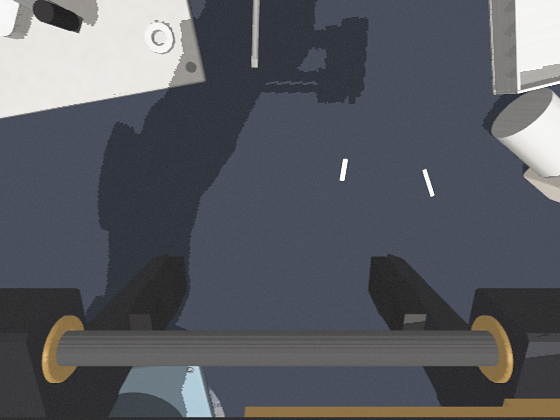

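The move was refused because one row had no angular key. From here the wrist picture shows only the stand's near right corner: spacer at (160,37) and peg2 at (52,17). I'll move in again.

Request:
drive_tool:
  increments:
    - {"offset": [20, 30, 0], "angular": [0, 0, 2]}
    - {"offset": [20, 30, 0], "angular": [0, 0, 2]}
    - {"offset": [20, 30, 0], "angular": [0, 0, 2]}
    - {"offset": [20, 30, 0], "angular": [0, 0, 2]}
    - {"offset": [20, 30, 0], "angular": [0, 0, 1.9]}
    - {"offset": [0, 10, 0], "angular": [0, 0, 0]}
    - {"offset": [0, 0, 0], "angular": [0, 0, 0]}
    - {"offset": [0, 0, 0], "angular": [0, 0, 0]}

```text
t: 2.95
tool_pos: [0.4459, -0.0932, 0.2604]
tcp_rot: [3.141, 0.001, 0.036]
wrist_force: [0.6, -0.4, 0.1]
gripper_width: 0.998
grip_force: 0.0
```

```bash
python3 look.py w2
```

```text
[ 0.32  0.22 -0.24  2.02  0.06  0.91 -1.49]
wrist peg0 [108.  88.] 0.7 [0.53  0.053 0.075]
wrist peg0 [280. 110.] 0.63 [ 0.516 -0.095  0.075]
wrist nose_tip [203. 104.] 0.66 [ 0.518 -0.019  0.034]
wrist bridge [189.  41.] 0.68 [ 0.565 -0.024  0.1  ]
wrist plunger_face [205.  13.] 0.87 [ 0.598 -0.023  0.035]
```

View pics/w2.png

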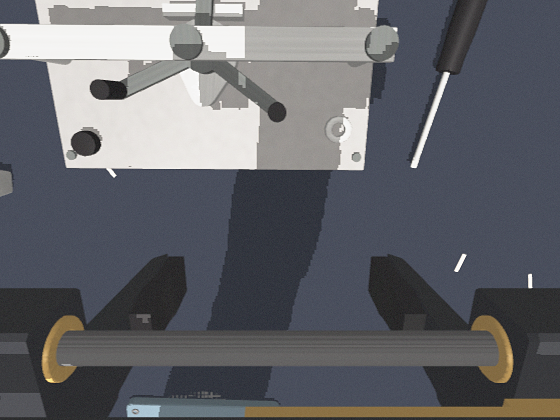

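The wrist picture shows the peg2 top at (277,112), the peg1 top at (99,89), the bridge middle boss at (187,42) and the right post at (383,43).

```bash
python3 - <<'E'
from h import *
C=at_z("wrist",(187,42),.106);R=at_z("wrist",(383,43),.106);L=at_z("wrist",(-6,42),.106)
p2=at_z("wrist",(277.5,112.5),.087);p1=at_z("wrist",(99.5,89),.087)
print(C,R,p2,p1,at_z("wrist",(277.5,112.5),.075))
E=[at_z("wrist",q,.012) for q in((66,167.5),(364,169))]
d=E[0]-E[1];print("near edge",E,np.degrees(np.arctan2(-d[0],d[1])))
d=C-R;print("yaw",np.degrees(np.arctan2(-d[0],d[1])),np.hypot(*d[:2]))
d=p1-p2;print("p1p2",np.hypot(*d[:2]),"theta_world",np.degrees(np.arctan2(-d[0],d[1])))
m=(p1+p2)/2;n=np.array([d[1],-d[0]])/np.hypot(*d[:2]);print("centre from pegs",m[:2]+.0425*n)
E
```

```text
[ 0.56388014 -0.02294857  0.106     ] [ 0.56822856 -0.16870142  0.106     ] [ 0.51497638 -0.0920151   0.087     ] [0.52860921 0.0555344  0.087     ] [ 0.51450681 -0.09205213  0.075     ]
near edge [array([0.4453613 , 0.13973336, 0.012     ]), array([ 0.45500161, -0.19022786,  0.012     ])] 1.6735056362269893
yaw 1.7088676607848063 0.14581769767128766
p1p2 0.14817795883210552 theta_world -5.278853621756342
centre from pegs [ 0.56411254 -0.02215048]
```

Request:
drive_tool:
  increments:
    - {"offset": [35, 1, 0], "angular": [0, 0, 0]}
    - {"offset": [34, 0, -10], "angular": [0, 0, 0]}
    - {"offset": [0, 0, -30], "angular": [0, 0, 0]}
    - {"offset": [0, 0, -35], "angular": [0, 0, 0]}
    - {"offset": [0, 0, -35], "angular": [0, 0, 0]}
    - {"offset": [0, 0, -30], "angular": [0, 0, 0]}
    - {"offset": [0, 0, -25], "angular": [0, 0, 0]}
    - {"offset": [0, 0, -15], "angular": [0, 0, 0]}
    - {"offset": [0, 0, 0], "angular": [0, 0, 0]}
    - {"offset": [0, 0, 0], "angular": [0, 0, 0]}

```text
t: 4.03
tool_pos: [0.5149, -0.0911, 0.0804]
tcp_rot: [3.142, 0.002, 0.037]
wrist_force: [-0.8, -0.1, 0.4]
gripper_width: 0.995
grip_force: 0.0
```

Request:
drive_tool:
  jaw: 1
  increments:
    - {"offset": [0, 0, 0], "angular": [0, 0, 0]}
    - {"offset": [0, 0, 0], "angular": [0, 0, 0]}
    - {"offset": [0, 0, 0], "angular": [0, 0, 0]}
    - {"offset": [0, 0, 0], "angular": [0, 0, 0]}
    - {"offset": [0, 0, 0], "angular": [0, 0, 0]}
    - {"offset": [0, 0, 0], "angular": [0, 0, 0]}
    - {"offset": [0, 0, 0], "angular": [0, 0, 0]}
    - {"offset": [0, 0, 0], "angular": [0, 0, 0]}
    - {"offset": [0, 0, 0], "angular": [0, 0, 0]}

```text
t: 4.78
tool_pos: [0.5154, -0.0905, 0.0807]
tcp_rot: [3.142, 0.0, 0.038]
wrist_force: [0.4, 0.1, 0.6]
gripper_width: 0.343
grip_force: 0.0
```

```bash
python3 - <<'E'
from h import *
imaging.grab_frame("wrist"); 
print(telemetry.get_obs()["tool_pos"],px("wrist","peg0"))
C=np.array([.564,-.0225])
def arc(a,b,n):
    t=np.radians(np.linspace(a,b,n+1));P=np.c_[np.cos(t),np.sin(t)]*85;return np.diff(P,axis=0).round(1)
print(arc(-125.3,-238.3,28).tolist())
E
```

```text
[ 0.51537231 -0.09046536  0.08068371] []
[[-4.8, 3.6], [-4.5, 4.0], [-4.2, 4.3], [-3.9, 4.5], [-3.6, 4.8], [-3.2, 5.0], [-2.9, 5.3], [-2.5, 5.4], [-2.1, 5.6], [-1.7, 5.7], [-1.3, 5.8], [-0.9, 5.9], [-0.4, 6.0], [-0.0, 6.0], [0.4, 6.0], [0.8, 5.9], [1.2, 5.9], [1.6, 5.8], [2.0, 5.6], [2.4, 5.5], [2.8, 5.3], [3.2, 5.1], [3.5, 4.8], [3.9, 4.6], [4.2, 4.3], [4.5, 4.0], [4.7, 3.7], [5.0, 3.3]]
```

Request:
drive_tool:
  increments:
    - {"offset": [0, 0, 0], "angular": [0, 0, 0]}
    - {"offset": [0, 0, 0], "angular": [0, 0, 0]}
    - {"offset": [0, 0, 0], "angular": [0, 0, 0]}
    - {"offset": [0, 0, 0], "angular": [0, 0, 0]}
    - {"offset": [0, 0, 0], "angular": [0, 0, 0]}

```text
t: 5.3
tool_pos: [0.5154, -0.0904, 0.0807]
tcp_rot: [-3.142, 0.0, 0.038]
wrist_force: [-0.3, 1.0, 0.1]
gripper_width: 0.17
grip_force: 30.0
```

Request:
drive_tool:
  increments:
    - {"offset": [-4.8, 3.6, 0], "angular": [0, 0, 0]}
    - {"offset": [-4.5, 4.0, 0], "angular": [0, 0, 0]}
    - {"offset": [-4.2, 4.3, 0], "angular": [0, 0, 0]}
    - {"offset": [-3.9, 4.5, 0], "angular": [0, 0, 0]}
    - {"offset": [-3.6, 4.8, 0], "angular": [0, 0, 0]}
    - {"offset": [-3.2, 5.0, 0], "angular": [0, 0, 0]}
    - {"offset": [-2.9, 5.3, 0], "angular": [0, 0, 0]}
    - {"offset": [-2.5, 5.4, 0], "angular": [0, 0, 0]}
    - {"offset": [-2.1, 5.6, 0], "angular": [0, 0, 0]}

```text
t: 6.05
tool_pos: [0.4805, -0.0508, 0.0805]
tcp_rot: [3.138, 0.006, 0.034]
wrist_force: [-7.2, -9.3, 7.0]
gripper_width: 0.168
grip_force: 30.0
```

Request:
drive_tool:
  increments:
    - {"offset": [-1.7, 5.7, 0], "angular": [0, 0, 0]}
    - {"offset": [-1.3, 5.8, 0], "angular": [0, 0, 0]}
    - {"offset": [-0.9, 5.9, 0], "angular": [0, 0, 0]}
    - {"offset": [-0.4, 6.0, 0], "angular": [0, 0, 0]}
    - {"offset": [0, 6.0, 0], "angular": [0, 0, 0]}
    - {"offset": [0.4, 6.0, 0], "angular": [0, 0, 0]}
    - {"offset": [0.8, 5.9, 0], "angular": [0, 0, 0]}
    - {"offset": [1.2, 5.9, 0], "angular": [0, 0, 0]}
    - {"offset": [1.6, 5.8, 0], "angular": [0, 0, 0]}
    - {"offset": [2.0, 5.6, 0], "angular": [0, 0, 0]}

```text
t: 6.88
tool_pos: [0.4827, 0.009, 0.0802]
tcp_rot: [3.139, 0.005, 0.036]
wrist_force: [-2.1, -5.7, -0.2]
gripper_width: 0.174
grip_force: 30.0
```

Request:
drive_tool:
  increments:
    - {"offset": [2.4, 5.5, 0], "angular": [0, 0, 0]}
    - {"offset": [2.8, 5.3, 0], "angular": [0, 0, 0]}
    - {"offset": [3.2, 5.1, 0], "angular": [0, 0, 0]}
    - {"offset": [3.5, 4.8, 0], "angular": [0, 0, 0]}
    - {"offset": [3.9, 4.6, 0], "angular": [0, 0, 0]}
    - {"offset": [4.2, 4.3, 0], "angular": [0, 0, 0]}
    - {"offset": [4.5, 4.0, 0], "angular": [0, 0, 0]}
    - {"offset": [4.7, 3.7, 0], "angular": [0, 0, 0]}
    - {"offset": [5.0, 3.3, 0], "angular": [0, 0, 0]}
    - {"offset": [0, 0, 0], "angular": [0, 0, 0]}

```text
t: 7.72
tool_pos: [0.518, 0.0503, 0.08]
tcp_rot: [3.14, 0.004, 0.037]
wrist_force: [-1.2, -3.1, -4.1]
gripper_width: 0.169
grip_force: 30.0
```

```bash
python3 - <<'E'
from h import *
o=telemetry.get_obs();d=o["tool_pos"][:2]-[.564,-.0225];print(d,np.hypot(*d),np.degrees(np.arctan2(d[1],d[0])))
imaging.grab_frame("top")
for k in("peg0",):
  for q in imaging.place_of("top",k): print(q["confidence"],at_z("top",np.array(q["xy"])*[560,420],.075))
E
```

```text
[-0.04603411  0.07275337] 0.08609409081546981 122.32325555708928
0.64 [ 0.52494609 -0.09410279  0.075     ]
0.54 [ 0.64902035 -0.02113779  0.075     ]
```

Request:
drive_tool:
  jaw: -1
  increments:
    - {"offset": [0, 0, 0], "angular": [0, 0, 0]}
    - {"offset": [0, 0, 0], "angular": [0, 0, 0]}
    - {"offset": [0, 0, 0], "angular": [0, 0, 0]}
    - {"offset": [0, 0, 0], "angular": [0, 0, 0]}
    - {"offset": [0, 0, 0], "angular": [0, 0, 0]}
    - {"offset": [0, 0, 15], "angular": [0, 0, 0]}
    - {"offset": [0, 0, 30], "angular": [0, 0, 0]}
    - {"offset": [0, 0, 40], "angular": [0, 0, 0]}
    - {"offset": [-20, -10, 40], "angular": [0, 0, 0]}
    - {"offset": [-30, -30, 40], "angular": [0, 0, 0]}

```text
t: 8.65
tool_pos: [0.4814, 0.0235, 0.2336]
tcp_rot: [-3.14, -0.005, 0.043]
wrist_force: [0.5, -0.0, 0.7]
gripper_width: 0.901
grip_force: 0.0
```

Request:
drive_tool:
  increments:
    - {"offset": [-20, -35, 0], "angular": [0, 0, 0]}
    - {"offset": [0, -35, 0], "angular": [0, 0, 0]}
    - {"offset": [0, -38, 0], "angular": [0, 0, 0]}
    - {"offset": [0, 0, 0], "angular": [0, 0, 0]}
    - {"offset": [0, 0, 0], "angular": [0, 0, 0]}

```text
t: 9.07
tool_pos: [0.4599, -0.0893, 0.2309]
tcp_rot: [3.141, -0.001, 0.033]
wrist_force: [0.4, 0.5, 0.2]
gripper_width: 0.999
grip_force: 0.0
```

```bash
python3 look.py w3
```

```text
[ 0.24  0.28 -0.17  2.02  0.06  0.84 -1.5 ]
wrist peg0 [291. 120.] 0.97 [ 0.525 -0.096  0.075]
wrist peg0 [102. 124.] 0.7 [0.516 0.055 0.075]
wrist nose_tip [151.  37.] 0.68 [0.586 0.026 0.034]
wrist bridge [186.  61.] 0.86 [ 0.563 -0.02   0.1  ]
wrist plunger_face [201.  25.] 0.67 [ 0.596 -0.017  0.035]
```

View pics/w3.png

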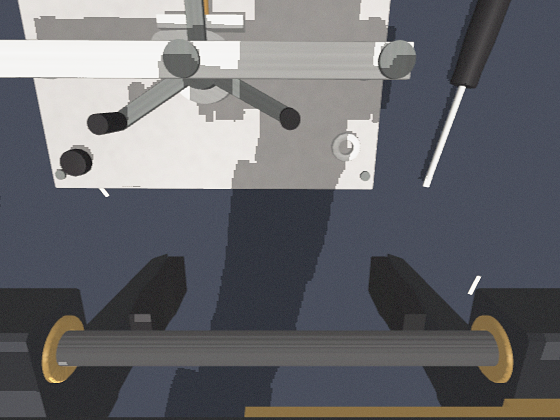

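Peg0's top is now at (290,118) and peg2 is on the left at (97,124). The nose has gone under the bridge to the far left, as expected. Next I'll grasp peg0.

Request:
drive_tool:
  increments:
    - {"offset": [35, -4, 0], "angular": [0, 0, 0]}
    - {"offset": [30, -3.5, 0], "angular": [0, 0, 0]}
    - {"offset": [0, 0, -30], "angular": [0, 0, 0]}
    - {"offset": [0, 0, -35], "angular": [0, 0, 0]}
    - {"offset": [0, 0, -35], "angular": [0, 0, 0]}
    - {"offset": [0, 0, -26], "angular": [0, 0, 0]}
    - {"offset": [0, 0, -15], "angular": [0, 0, 0]}
    - {"offset": [0, 0, -10], "angular": [0, 0, 0]}
    - {"offset": [0, 0, 0], "angular": [0, 0, 0]}
    - {"offset": [0, 0, 0], "angular": [0, 0, 0]}

```text
t: 10.15
tool_pos: [0.5253, -0.0941, 0.0799]
tcp_rot: [-3.141, -0.0, 0.039]
wrist_force: [0.4, -0.8, 1.1]
gripper_width: 1.002
grip_force: 0.0
```

Request:
drive_tool:
  jaw: 1
  increments:
    - {"offset": [0, 0, 0], "angular": [0, 0, 0]}
    - {"offset": [0, 0, 0], "angular": [0, 0, 0]}
    - {"offset": [0, 0, 0], "angular": [0, 0, 0]}
    - {"offset": [0, 0, 0], "angular": [0, 0, 0]}
    - {"offset": [0, 0, 0], "angular": [0, 0, 0]}
    - {"offset": [0, 0, 0], "angular": [0, 0, 0]}
    - {"offset": [0, 0, 0], "angular": [0, 0, 0]}
    - {"offset": [0, 0, 0], "angular": [0, 0, 0]}
    - {"offset": [0, 0, 0], "angular": [0, 0, 0]}
    - {"offset": [0, 0, 0], "angular": [0, 0, 0]}

```text
t: 10.98
tool_pos: [0.5249, -0.0948, 0.0796]
tcp_rot: [-3.142, 0.0, 0.038]
wrist_force: [-0.6, 0.7, -0.7]
gripper_width: 0.264
grip_force: 0.0
```

Request:
drive_tool:
  increments:
    - {"offset": [0, 0, 0], "angular": [0, 0, 0]}
    - {"offset": [0, 0, 0], "angular": [0, 0, 0]}
    - {"offset": [0, 0, 0], "angular": [0, 0, 0]}
    - {"offset": [0, 0, 0], "angular": [0, 0, 0]}

```text
t: 11.32
tool_pos: [0.5243, -0.0964, 0.0796]
tcp_rot: [3.14, 0.001, 0.037]
wrist_force: [-1.9, -4.7, 1.6]
gripper_width: 0.171
grip_force: 30.0
```

```bash
python3 - <<'E'
from h import *
t=np.radians(np.linspace(-117.8,-178.3,19));P=np.c_[np.cos(t),np.sin(t)]*85;print(np.diff(P,axis=0).round(1).tolist(), P[-1]/1e3+[.564,-.0225])
print(telemetry.get_obs()["tool_pos"])
E
```

```text
[[-4.3, 2.5], [-4.2, 2.7], [-4.0, 2.9], [-3.8, 3.2], [-3.7, 3.4], [-3.4, 3.6], [-3.2, 3.8], [-3.0, 4.0], [-2.8, 4.2], [-2.5, 4.3], [-2.3, 4.4], [-2.0, 4.6], [-1.7, 4.7], [-1.4, 4.8], [-1.2, 4.8], [-0.9, 4.9], [-0.6, 5.0], [-0.3, 5.0]] [ 0.47903741 -0.02502163]
[ 0.52433277 -0.09637876  0.07960556]
```

Request:
drive_tool:
  increments:
    - {"offset": [-4.3, 2.5, 0], "angular": [0, 0, 0]}
    - {"offset": [-4.2, 2.7, 0], "angular": [0, 0, 0]}
    - {"offset": [-4.0, 2.9, 0], "angular": [0, 0, 0]}
    - {"offset": [-3.8, 3.2, 0], "angular": [0, 0, 0]}
    - {"offset": [-3.7, 3.4, 0], "angular": [0, 0, 0]}
    - {"offset": [-3.4, 3.6, 0], "angular": [0, 0, 0]}
    - {"offset": [-3.2, 3.8, 0], "angular": [0, 0, 0]}
    - {"offset": [-3.0, 4.0, 0], "angular": [0, 0, 0]}
    - {"offset": [-2.8, 4.2, 0], "angular": [0, 0, 0]}

```text
t: 12.07
tool_pos: [0.4905, -0.0698, 0.0795]
tcp_rot: [3.136, 0.004, 0.032]
wrist_force: [-4.8, -15.6, 4.8]
gripper_width: 0.166
grip_force: 30.0
```

Request:
drive_tool:
  increments:
    - {"offset": [-2.5, 4.3, 0], "angular": [0, 0, 0]}
    - {"offset": [-2.3, 4.4, 0], "angular": [0, 0, 0]}
    - {"offset": [-2.0, 4.6, 0], "angular": [0, 0, 0]}
    - {"offset": [-1.7, 4.7, 0], "angular": [0, 0, 0]}
    - {"offset": [-1.4, 4.8, 0], "angular": [0, 0, 0]}
    - {"offset": [-1.2, 4.8, 0], "angular": [0, 0, 0]}
    - {"offset": [-0.9, 4.9, 0], "angular": [0, 0, 0]}
    - {"offset": [-0.6, 5.0, 0], "angular": [0, 0, 0]}
    - {"offset": [-0.3, 5.0, 0], "angular": [0, 0, 0]}
    - {"offset": [0, 0, 0], "angular": [0, 0, 0]}

```text
t: 12.9
tool_pos: [0.476, -0.024, 0.0791]
tcp_rot: [3.139, 0.008, 0.035]
wrist_force: [-6.9, -7.3, 6.7]
gripper_width: 0.176
grip_force: 30.0
```

Request:
drive_tool:
  increments:
    - {"offset": [0, 0, 0], "angular": [0, 0, 0]}
    - {"offset": [0, 0, 0], "angular": [0, 0, 0]}
    - {"offset": [0, 0, 0], "angular": [0, 0, 0]}

```text
t: 13.15
tool_pos: [0.4762, -0.024, 0.0791]
tcp_rot: [3.14, 0.007, 0.035]
wrist_force: [-8.0, -7.2, 6.5]
gripper_width: 0.17
grip_force: 30.0
```

Request:
drive_tool:
  jaw: -1
  increments:
    - {"offset": [0, 0, 0], "angular": [0, 0, 0]}
    - {"offset": [0, 0, 0], "angular": [0, 0, 0]}
    - {"offset": [0, 0, 0], "angular": [0, 0, 0]}
    - {"offset": [0, 0, 0], "angular": [0, 0, 0]}
    - {"offset": [0, 0, 0], "angular": [0, 0, 0]}
    - {"offset": [0, 0, 15], "angular": [0, 0, 0]}
    - {"offset": [0, 0, 30], "angular": [0, 0, 0]}
    - {"offset": [0, 0, 40], "angular": [0, 0, 0]}
    - {"offset": [-20, 0, 40], "angular": [0, 0, 0]}
    - {"offset": [-20, 0, 40], "angular": [0, 0, 0]}

```text
t: 13.98
tool_pos: [0.4424, -0.0216, 0.2409]
tcp_rot: [-3.141, -0.001, 0.038]
wrist_force: [0.0, 0.1, 0.4]
gripper_width: 0.901
grip_force: 0.0
```

Request:
drive_tool:
  increments:
    - {"offset": [0, 0, 20], "angular": [0, 0, 0]}
    - {"offset": [0, 0, 0], "angular": [0, 0, 0]}
    - {"offset": [0, 0, 0], "angular": [0, 0, 0]}
    - {"offset": [0, 0, 0], "angular": [0, 0, 0]}

```text
t: 14.32
tool_pos: [0.4422, -0.0219, 0.2584]
tcp_rot: [-3.142, 0.001, 0.038]
wrist_force: [1.0, -0.2, -0.2]
gripper_width: 1.0
grip_force: 0.0
```

```bash
python3 look.py w4; python3 - <<'E'
from h import *
im=imaging.grab_frame("top");
for q in imaging.place_of("top","peg0"): print(q["confidence"],at_z("top",np.array(q["xy"])*[560,420],.075))
for k,z in dict(spacer=.012,end_cap=.012,screwdriver=0,hammer=0).items(): print(k,[(at_z("top",u,z).round(3),c) for u,c in px("top",k)])
print(telemetry.get_obs()["wrist_force"])
E
```

```text
[ 0.1   0.19 -0.17  2.05  0.04  0.9  -1.63]
wrist peg0 [284. 151.] 0.57 [ 0.477 -0.028  0.075]
wrist bridge [283.  41.] 0.68 [ 0.563 -0.022  0.1  ]
wrist plunger_face [507.  71.] 0.42 [ 0.555 -0.236  0.035]
0.8 [0.6053068  0.04709055 0.075     ]
0.77 [ 0.60878864 -0.10060941  0.075     ]
spacer []
end_cap [(array([0.477, 0.105, 0.012]), 0.57)]
screwdriver [(array([ 0.556, -0.26 ,  0.   ]), 0.88), (array([ 0.584, -0.036,  0.   ]), 0.68)]
hammer [(array([0.547, 0.239, 0.   ]), 0.73)]
[0.40857615 1.0182233  0.38676458]
```

View pics/w4.png

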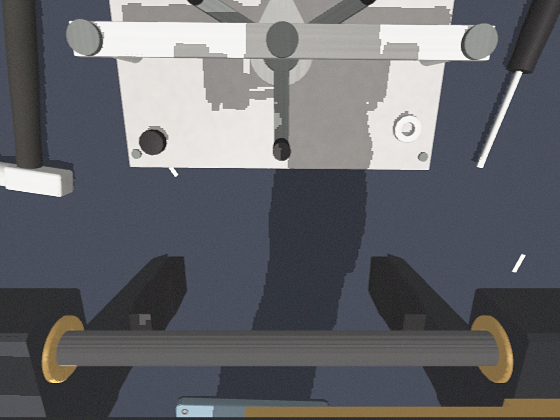

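Peg0's top is at (282,150), directly below the spindle boss at (282,40), so the nose points at the plunger to within about 1°. The bystanders are where they were and the gripper is clear.

```bash
python3 -c "
from h import *
print(r.finish_job())"
```

```text
the job is handed in; nothing more can be done
None
```

I turned the cam clockwise by two pegs until its nose pointed at the plunger to within about 1°, let go with the gripper clear, and handed the job in; no shifted parts showed in the last pictures, but I judged the plunger's push from the cam angle, not directly.

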